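Nudge the drilling template onto its locating pins

ROBOT

A 6-joint arm with a two-finger parallel gripper is mounted at the origin on the work surface. World frame = base frame: x ahead of the robot, y to its left, z up, the work surface at z = 0. Lengths are in m, angles in degrees, forces in N, time in s.
With the tool pointing down it reaches from about 0.275 to 0.85 m from the base axis. Payload 19 kg.
Tool frame: the origin (TCP) lies at the very end of the fingers, on their centre line; the grasp point (between the pads) lies grip_point_offset behind it (grip_point_offset is the distance from the TCP to the grasp point, in m); z points along the fingers, y is the direction in which the jaws open and shut (so a half turn about z gives the same grasp; the last joint's range is limited). The gripper opens to 85 mm and grips with 20 to 120 N. Pads are 22 mm wide; open, the fingers measure 114 mm over their backs; the gripper's body (76 mm by 85 mm) begins 54 mm behind the grasp point. The pads swing forward as they close: fully open they stand 13 mm farther back than shut.
Start: joints at [-79.469, 8.623, 82.357, -0, 89.026, -7.678], TCP at [0.18, -0.546, 0.191] pointing down, gripper open.
Joint ranges: [-160.23, 160.23], [-39.13, 120.54], [6.94, 153.29], [-79.49, 259.48], [9.18, 160.14], [-161.06, 161.06]. Speed limits (degrees/s): [108.29, 108.29, 127.2, 172.46, 172.46, 172.46].

INTERFACE

Orientations are given as a 3x3 rotation matrix whose columns are the frame's x, y, z axes.
In Python, from workcell import observe, get_image, close_job, grip_point_offset gives the robot as it stands.
- The arm moves only by the tool arm_command, never from a script. Its arguments are lists of equal length, an entry for each row: "offset": the shift along the tool's x, y, z in cm, a list of three; "yaw": the turn about the tool's z in rad; "hand": the opening, from 0 (shut) to 1 (fully open). A call has 1 to 12 rows; each row is the pose to reach, as a shift and turn from the pose measured when the call began, along the tool's axes at that moment; what a row does not reach only later rows make up. A row lasts 1/12 s, in which the tool goes at most 41.7 mm and 7.16 degrees, less where a joint would pass 70% of its speed; a pose out of reach is approached as far as the arm can. A call with a gripper value outside its range is refused whole. The fingers move at their own pace and stop on an object; "newtons" is the grip in N (left out, the last holds). Time passes only in rows, so rows that repeat a pose let the fingers close. It gives the time, the measured TCP pose, the force and the opening at its end, in the units of the state.
- observe(): the state, without advancing time (a new reading comes with each control period).
- get_image(name): name is "side" or "top" or "wrist"; returns a dict with "img" (420x560x3 uint8, blue, green, red), "fx", "fy", "cx", "cy" (pixels), "world_to_cam" (4x4, takes a point from world to camera coordinates); the wrist camera has in their place "hand_eye" (4x4, takes a point from camera to tool coordinates, whose origin is the TCP and whose axes are the flange's). Camera axes: x right, y down, z forward; pixel columns grow to the right and rows downward; lengths in m; the calibration is good to about 2 mm. A picture is of the moment at which its call begins: read the wrist's pose just before it. There is no depth.
- close_job(): hands the job in, once; it reports no verdict.
The state is a dict: "clock": time; "qpos": joint angles; "dq": joint speeds; "effort": joint torques, N m; "tool_pos": TCP position; "ee_rot": TCP orientation; "wrist_force": force on the tool from outside, world axes, zero at the start; "ft_torque": the same for the moment, N m; "gripper_width": opening from 0.0 (shut) to 1.0 (fully open).
Only numpy, scipy, OpenCV 4.12 (cv2) and the standard library are available. Lean on these libraries where they do the work, as an engineer would, in place of code of your own. Each camera call takes 0.05 s, during which the arm holds its last target.

TASK

The red-brown drilling template has been laid askew on the jig and rides up on the two steel locating pins under it. Nudge it sideways with your fingertips until both of its locating holes drop over the pins and it lies flat on the jig; do not lift it off the jig, and leave the router, the glue bottle and the block plane where they stand.

Things in the scene. Friction and masses are not known exactly. Their poses are not given: they have to be found in the camera images.
- jig: Drilling jig fixed to the bench: plywood base 300 (x) by 410 (y) mm, its flat top layer 284 by 394 mm (beech rails, wedges and the pine box side to be drilled, level) 36 mm above the bench. Only the two pins stand above the top. Origin: centre of the underside; x points to the pin rail, away from the robot at yaw 0, y left; pencil lines through the pins, along x and y, show beyond the template.
- template: Drilling template, loose: red-brown board 170 (x) by 220 (y) by 12 mm, about 0.4 kg, with eight brass bushes (flush, closed). Origin: centre of its underside; z up through its face. At first its +x part rides on the pins, its -x edge lies on the jig (slope about 4 degrees), turned up to 7 degrees. Home: same x, y and yaw as the jig, underside on the jig's top, 36 mm above the bench, no slope.
- pin_left (a point): Foot of the left (+y) steel pin, on its axis, level with the jig's top, at x = +35, y = +60 mm of the jig. Pins are 10 mm thick and 9 mm high: 3 mm straight, then a rounded bullet nose, which catches a hole from about 3 mm off-centre; a hole that hangs on a nose is seated by a further small nudge or a light press from above.
- pin_right (a point): Foot of the right (-y) pin, at x = +35, y = -60 mm of the jig; the same pin.
- hole_left (a point): Centre of the template's left locating hole (12 mm, through), at its underside, at x = +35, y = +60 mm of the template; white lines run from it to the edges. It belongs on pin_left. At first the holes lie 10 to 40 mm short of the pins (to -x of the jig) and up to about 40 mm to the left or right.
- hole_right (a point): Centre of the template's right hole, the same, at x = +35, y = -60 mm of the template. It belongs on pin_right.
- router: Bystander: a small hand router standing on its base, grey motor and black cap, 90 mm across, about 190 mm high, 1.4 kg. Origin: centre of its underside.
- glue: Bystander: a cream glue bottle with a green band and an orange spout, 62 mm across, 190 mm high, 0.45 kg. Origin: centre of its underside.
- plane: Bystander: a steel block plane lying on its sole, 160 (along its x) by 50 by about 60 mm, 0.7 kg. Origin: centre of its underside.

How it is judged:
By the outcome, as a careful person would: the job done as asked, in the order asked, and still so for the second after the job is handed in, with the robot touching nothing.
It also fails if it takes over 64 s, if anything falls off the work surface, if the arm or the gripper's body presses on something with over 40 N, if the wrist force passes 120 N, or if a joint passes its speed limit or range.

## Working session

There is one attempt and no reset: what is moved stays moved. The work goes in short steps, Python scripts to look and compute and a tool call to move; the robot and the scene stay as the last step left them, time stands still between calls to the robot, and variables do not carry over. Pictures are saved under pics/ and viewed, and the job is handed in when it is done.

Besides the shell and the picture viewer there is one more tool, called after ">>>" as name(argument=value, ...) on one line, values as JSON. arm_command: Moves the arm, as the interface text tells. Its arguments: {"type":"object","properties":{"offset":{"type":"array"},"yaw":{"type":"array"},"hand":{"type":"array"},"newtons":{"type":"number"}},"required":["offset","yaw","hand"]}

```bash
mkdir -p pics; ls; python3 - <<'E'
from workcell import *
import cv2
print(observe()); print(grip_point_offset)
for n in ("top","side","wrist"):
    d=get_image(n); cv2.imwrite(f"pics/{n}0.png",d["img"]); print(n,{k:v for k,v in d.items() if k!="img"})
E
```

```text
pics
{'clock': 0.0, 'qpos': array([-7.94687908e+01,  8.64938309e+00,  8.23925869e+01, -5.17744067e-04,
        8.90251946e+01, -7.67720258e+00]), 'dq': array([ 0.04820996, -0.04584635, -0.00880195,  0.03887673, -0.02866193,
       -0.06022164]), 'effort': array([-2.25592725e-03, -7.13066840e+01, -5.70868921e+01, -4.72598767e-04,
        8.66580085e-03,  2.61188200e-05]), 'tool_pos': array([ 0.17960195, -0.54592839,  0.19089471]), 'ee_rot': array([[ 9.49926153e-01,  3.12474404e-01, -2.23134927e-04],
       [ 3.12474449e-01, -9.49925468e-01,  1.15084563e-03],
       [ 1.47648254e-04, -1.16294233e-03, -9.99999313e-01]]), 'wrist_force': array([-0.04326479, -1.07738119,  0.48241332]), 'ft_torque': array([-0.00295292, -0.01098752,  0.01555227]), 'gripper_width': 0.9972366730955439}
0.0187
top {'fx': 412.8383776547197, 'fy': 412.8383776547197, 'cx': 275.71140768115526, 'cy': 206.9040665092761, 'world_to_cam': array([[-0.02490078, -0.99952958,  0.01790442,  0.04628931],
       [-0.99691987,  0.02349544, -0.07482477,  0.56936302],
       [ 0.0743689 , -0.01971247, -0.99703595,  0.93911882],
 
[... 194 characters left out ...]
[-0.93424856, -0.3563172 ,  0.01475381,  0.52031886],
       [-0.20767991,  0.50996398, -0.83474894,  0.14281202],
       [ 0.2899115 , -0.78292707, -0.55043304,  1.19432561],
       [ 0.        ,  0.        ,  0.        ,  1.        ]])}
wrist {'fx': 366.44064118630865, 'fy': 366.44064118630865, 'cx': 274.4052099163496, 'cy': 206.858261272825, 'hand_eye': array([[-1.05847942e-04, -9.51435636e-01, -3.07847722e-01,
         7.99532119e-02],
       [ 9.99999895e-01, -2.38217874e-04,  3.92405192e-04,
         2.46214801e-04],
       [-4.46683113e-04, -3.07847648e-01,  9.51435561e-01,
        -1.83347564e-01],
       [ 0.00000000e+00,  0.00000000e+00,  0.00000000e+00,
         1.00000000e+00]])}
```

View pics/top0.png

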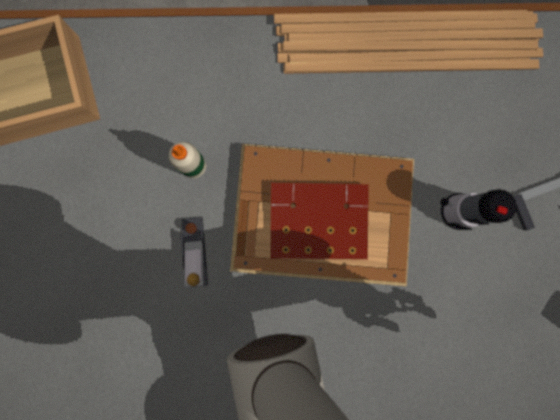

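View pics/side0.png

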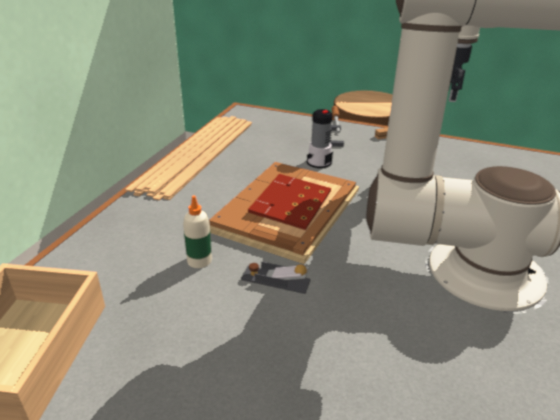

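View pics/wrist0.png

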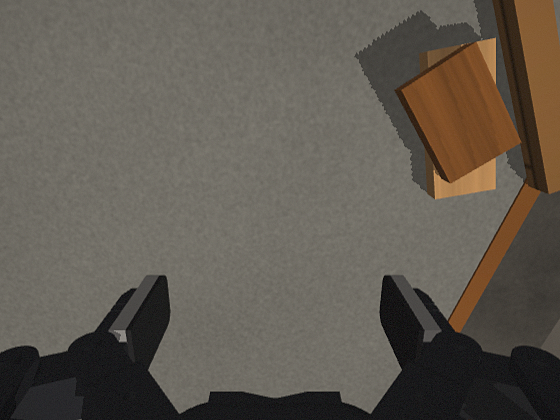

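The top view shows the jig at about (325,215) and the red template at about (320,220). The router is at (480,205), the glue bottle at (187,160) and the plane at (193,255). Next I'll measure the corners.

```bash
cat > h.py <<'E'
import numpy as np, cv2
from workcell import *
def ray(d,uv,z):
    R=d["world_to_cam"][:3,:3];t=d["world_to_cam"][:3,3];c=-R.T@t
    v=R.T@np.array([(uv[0]-d["cx"])/d["fx"],(uv[1]-d["cy"])/d["fy"],1]);return c+v*(z-c[2])/v[2]
def proj(d,p):
    q=d["world_to_cam"][:3,:3]@p+d["world_to_cam"][:3,3];return np.array([d["fx"]*q[0]/q[2]+d["cx"],d["fy"]*q[1]/q[2]+d["cy"]])
def redmask(img):
    h=cv2.cvtColor(img,cv2.COLOR_BGR2HSV)
    m=(((h[...,0]<5)|(h[...,0]>172))&(h[...,1]>150)&(h[...,2]>50)).astype(np.uint8)*255
    return cv2.morphologyEx(m,cv2.MORPH_CLOSE,np.ones((7,7)))
E
python3 - <<'E'
from h import *
d=get_image("top");im=d["img"]
c=cv2.resize(im[135:295,215:425],None,fx=3.8,fy=3.7,interpolation=cv2.INTER_CUBIC);cv2.imwrite("pics/topz.png",c)
m=redmask(im);cs,_=cv2.findContours(m,0,2);k=max(cs,key=cv2.contourArea)
print(cv2.contourArea(k),cv2.minAreaRect(k)); print(cv2.approxPolyDP(k,4,True)[:,0])
h=cv2.cvtColor(im,cv2.COLOR_BGR2HSV)
for p in [(320,220),(250,200),(400,190),(400,250),(300,165)]: print(p,h[p[1],p[0]])
E
```

```text
6836.5 ((318.9999694824219, 219.99996948242188), (95.99998474121094, 73.99998474121094), -0.0)
[[273 184]
 [272 257]
 [366 257]
 [366 186]]
(320, 220) [  4 196 116]
(250, 200) [ 15 161 117]
(400, 190) [ 12 144  83]
(400, 250) [ 13 147 137]
(300, 165) [ 13 156 132]
```

View pics/topz.png

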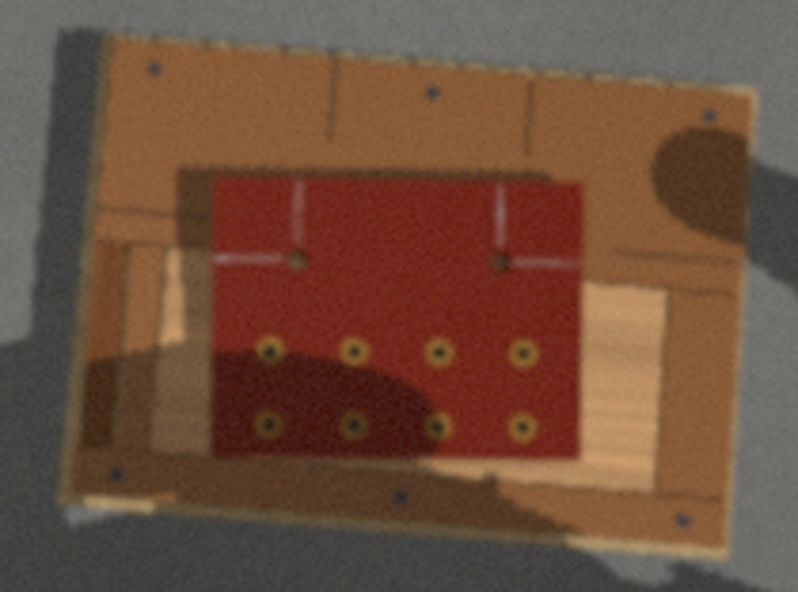

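```bash
cat >> h.py <<'E'
def Z(u,v): return ((u+.5)/3.8+215-.5,(v+.5)/3.7+135-.5)
E
python3 - <<'E'
from h import *
d=get_image("top")
L=lambda pts,z:np.array([ray(d,Z(*p),z)[:2] for p in pts])
# jig corners top layer ~ and pencil lines
yl=L([(100,210),(205,217),(615,250),(735,262)],.036)
f=np.polyfit(yl[:,1],yl[:,0],1);print("yline slope yaw",-np.degrees(np.arctan(f[0])),yl)
jc=L([(107,38),(757,92),(727,552),(63,500)],.036);print("corners",jc,jc.mean(0)); 
e=[jc[0]-jc[1],jc[3]-jc[2],jc[0]-jc[3],jc[1]-jc[2]]
print([ (np.linalg.norm(a),np.degrees(np.arctan2(a[1],a[0]))) for a in e])
for p in ([(337,55),(330,140)],[(532,80),(527,155)]):
    a=L(p,.036);print("xline",a)
h=L([(297,261),(500,264)],.057);print("holes",h,h[0]-h[1])
t=[ray(d,Z(213,180),.060),ray(d,Z(581,182),.060),ray(d,Z(580,458),.048),ray(d,Z(213,456),.048)]
print("templ",np.array(t))
E
```

```text
yline slope yaw -6.12905691493925 [[ 0.60670998  0.11155135]
 [ 0.60089822  0.04835408]
 [ 0.57457348 -0.19930746]
 [ 0.56537732 -0.27201171]]
corners [[ 0.71465765  0.10528871]
 [ 0.67201657 -0.29078455]
 [ 0.38718566 -0.25845566]
 [ 0.42921463  0.13682143]] [ 0.55076863 -0.07678252]
[(np.float64(0.3983620070645935), np.float64(83.85522829491262)), (np.float64(0.3975052402513613), np.float64(83.93066582810012)), (np.float64(0.28717943987157685), np.float64(-6.303870757826238)), (np.float64(0.2866597391382158), np.float64(-6.4754749563454705))]
xline [[ 0.70095262 -0.03446168]
 [ 0.64738352 -0.02860333]]
xline [[ 0.68258125 -0.15308081]
 [ 0.63529631 -0.1481717 ]]
holes [[ 0.57060623 -0.00515873]
 [ 0.56596161 -0.12511614]] [0.00464462 0.1199574 ]
templ [[ 0.62070083  0.04318703  0.06      ]
 [ 0.61457095 -0.17450644  0.06      ]
 [ 0.44737613 -0.16983944  0.048     ]
 [ 0.45417502  0.04711459  0.048     ]]
```

Jig yaw is about -6.2° with its centre near (0.551,-0.077). Template yaw is about -2.2°, with its holes roughly 14–23 mm short in x and 14 mm too far left. My plan has two pushes:
1. Push the left edge with both open fingertips, the jaw axis along jig x. This fixes y and yaw.
2. Push the -x edge the same way until the holes drop over the pins.

```bash
cat >> h.py <<'E'
C=np.array([.551,-.077]);YJ=np.radians(-6.2)
JX=np.array([np.cos(YJ),np.sin(YJ)]);JY=np.array([-JX[1],JX[0]])
def toj(p): p=np.asarray(p)[:2]-C; return np.array([p@JX,p@JY])*1000
def cmd(jx,jy,z,ang):
    "TCP at jig coords mm, z m, tool-y angle relative to jig x (deg)"
    s=observe();R=s["ee_rot"];p=np.r_[C+JX*jx/1000+JY*jy/1000,z]
    o=R.T@(p-s["tool_pos"])*100
    cur=np.degrees(np.arctan2(R[1,1],R[0,1]));dy=(np.degrees(YJ)+ang-cur+180)%360-180
    print("offset cm",o.round(2),"yaw",round(-np.radians(dy),3),"TCP jig",toj(s["tool_pos"]).round(1),"z",s["tool_pos"][2].round(4),"F",s["wrist_force"].round(1),"t",s["clock"],"g",round(s["gripper_width"],3))
E
python3 - <<'E'
from h import *
cmd(-5,150,.15,0)
d=get_image("top")
for n,p,z in (("router",(465,212),0.0),("glue",(193,168),0.0),("plane",(193,255),.03)): print(n,ray(d,p,z),toj(ray(d,p,z)))
E
```

```text
offset cm [ 55.68 -46.82   4.15] yaw -1.145 TCP jig [-318.6 -506.5] z 0.1912 F [ 0.4 -0.1 -0.6] t 0.25 g 1.002
router [ 0.54897115 -0.4206908   0.        ] [  35.10139936 -341.89965796]
glue [0.66952664 0.22695447 0.        ] [ 85.00649122 314.97743127]
plane [0.46436814 0.22356259 0.03      ] [-118.58571648  289.44839896]
```

>>> arm_command(offset=[[55.7, -46.8, 2], [55.7, -46.8, 2], [55.7, -46.8, 2], [55.7, -46.8, 2], [55.7, -46.8, 2], [55.7, -46.8, 2], [55.7, -46.8, 2], [55.7, -46.8, 2], [55.7, -46.8, 2], [55.7, -46.8, 2], [55.7, -46.8, 2], [55.7, -46.8, 2]], yaw=[-1.145, -1.145, -1.145, -1.145, -1.145, -1.145, -1.145, -1.145, -1.145, -1.145, -1.145, -1.145], hand=[1, 1, 1, 1, 1, 1, 1, 1, 1, 1, 1, 1])

```text
clock: 1.3
tool_pos: [0.4433, -0.1191, 0.178]
ee_rot: [[0.108, 0.994, 0.001], [0.994, -0.108, 0.0], [0.0, 0.001, -1.0]]
wrist_force: [0.7, -0.3, 0.5]
gripper_width: 1.0
```

```bash
python3 -c "
from h import *
cmd(-5,150,.12,0)"
```

```text
offset cm [20.34  9.76  5.81] yaw 0.0 TCP jig [-102.6  -53.5] z 0.178 F [ 0.7 -0.3  0.5] t 1.3 g 1.0
```

>>> arm_command(offset=[[20.3, 9.8, 3], [20.3, 9.8, 3], [20.3, 9.8, 3], [20.3, 9.8, 3], [20.3, 9.8, 3], [20.3, 9.8, 3], [20.3, 9.8, 5.8], [20.3, 9.8, 9], [20.3, 9.8, 11], [20.3, 9.8, 11], [20.3, 9.8, 11], [20.3, 9.8, 11]], yaw=[0, 0, 0, 0, 0, 0, 0, 0, 0, 0, 0, 0], hand=[1, 1, 1, 1, 1, 1, 1, 1, 1, 1, 1, 1])

```text
clock: 2.3
tool_pos: [0.5634, 0.0721, 0.0697]
ee_rot: [[0.108, 0.994, 0.002], [0.994, -0.108, 0.0], [0.0, 0.002, -1.0]]
wrist_force: [0.0, -0.2, -0.6]
gripper_width: 1.0
```

```bash
python3 - <<'E'
from h import *
cmd(-5,150,.044,0)
for n in ("side","top","wrist"):
    cv2.imwrite(f"pics/{n}1.png",get_image(n)["img"])
d=get_image("side");im=d["img"]
cv2.imwrite("pics/side1z.png",cv2.resize(im[120:290,180:390],None,fx=3.5,fy=3.5,interpolation=cv2.INTER_CUBIC))
E
```

```text
offset cm [ 0.04 -0.12  2.57] yaw 0.0 TCP jig [ -3.8 149.6] z 0.0697 F [ 0.  -0.2 -0.6] t 2.3 g 1.0
```

View pics/side1z.png

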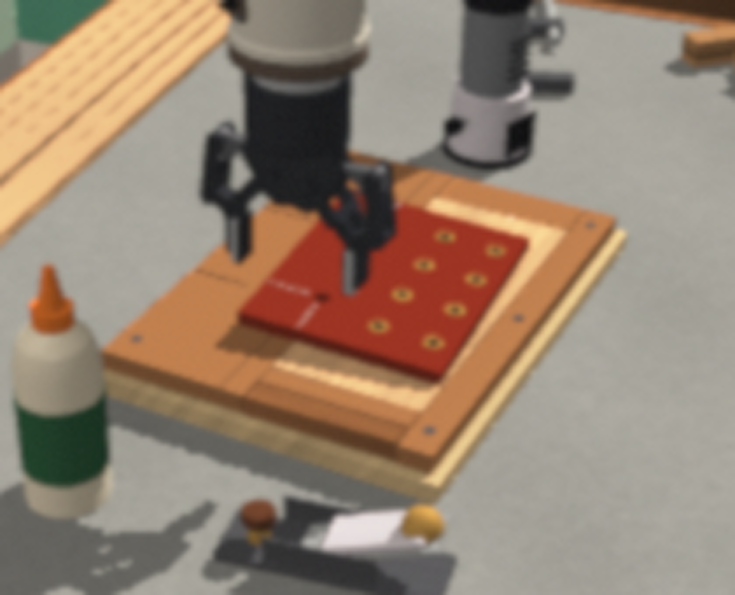

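View pics/wrist1.png

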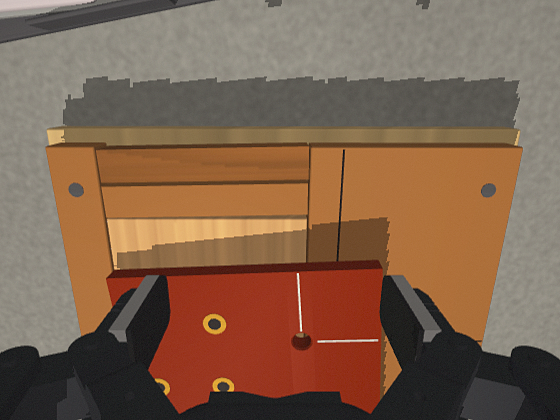

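```bash
python3 - <<'E'
from h import *
s=observe();d=get_image("side");w=get_image("wrist");T=np.linalg.inv(w["hand_eye"])
for dz in (0,-.013,-.03):
  for sy in (-1,1):
    for x in (-.011,.011):
      t=np.array([x,sy*.0425,dz]);p=s["tool_pos"]+s["ee_rot"]@t
      u=proj(d,p);q=T[:3,:3]@t+T[:3,3]
      print(dz,sy,x,"sidezoom",((u-[180,120])*3.5).round(),"wrist",(w["fx"]*q[0]/q[2]+w["cx"]).round(),(w["fy"]*q[1]/q[2]+w["cy"]).round())
E
```

```text
0 -1 -0.011 sidezoom [353. 341.] wrist 196.0 260.0
0 -1 0.011 sidezoom [339. 355.] wrist 193.0 222.0
0 1 -0.011 sidezoom [253. 311.] wrist 350.0 260.0
0 1 0.011 sidezoom [239. 325.] wrist 352.0 222.0
-0.013 -1 -0.011 sidezoom [353. 326.] wrist 190.0 271.0
-0.013 -1 0.011 sidezoom [340. 341.] wrist 187.0 232.0
-0.013 1 -0.011 sidezoom [253. 297.] wrist 354.0 271.0
-0.013 1 0.011 sidezoom [239. 310.] wrist 357.0 231.0
-0.03 -1 -0.011 sidezoom [354. 307.] wrist 183.0 288.0
-0.03 -1 0.011 sidezoom [340. 321.] wrist 179.0 245.0
-0.03 1 -0.011 sidezoom [253. 278.] wrist 362.0 288.0
-0.03 1 0.011 sidezoom [238. 291.] wrist 365.0 245.0
```

```bash
python3 - <<'E'
from h import *
s=observe();d=get_image("side");w=get_image("wrist");T=np.linalg.inv(w["hand_eye"])
for jx,jy in ((142,197),(-142,197),(142,-197),(35,197)):
    p=np.r_[C+JX*jx/1000+JY*jy/1000,.036]; t=s["ee_rot"].T@(p-s["tool_pos"]);q=T[:3,:3]@t+T[:3,3]
    print(jx,jy,"sidezoom",((proj(d,p)-[180,120])*3.5).round(),"wrist",(w["fx"]*q[0]/q[2]+w["cx"]).round(),(w["fy"]*q[1]/q[2]+w["cy"]).round())
E
```

```text
142 197 sidezoom [100. 349.] wrist 521.0 145.0
-142 197 sidezoom [435. 456.] wrist 38.0 145.0
142 -197 sidezoom [333. 144.] wrist 432.0 574.0
35 197 sidezoom [220. 387.] wrist 339.0 145.0
```

Both cameras agree with the jig position. However, the open fingertips appear about 50 mm behind the TCP, not 13 mm. I'll close the fingers and look again.

>>> arm_command(offset=[[0, 0, 0], [0, 0, 0], [0, 0, 0], [0, 0, 0], [0, 0, 0], [0, 0, 0], [0, 0, 0], [0, 0, 0]], yaw=[0, 0, 0, 0, 0, 0, 0, 0], hand=[0, 0, 0, 0, 0, 0, 0, 0], newtons=40)

```text
clock: 3.37
tool_pos: [0.5627, 0.0721, 0.0685]
ee_rot: [[0.108, 0.994, 0.001], [0.994, -0.108, 0.0], [0.0, 0.001, -1.0]]
wrist_force: [0.2, 0.2, 0.5]
gripper_width: -0.005
```

```bash
python3 - <<'E'
from h import *
cmd(-5,150,.044,0)
im=get_image("side")["img"];a=cv2.resize(im[140:250,200:330],None,fx=4,fy=4,interpolation=cv2.INTER_CUBIC)
cv2.imwrite("pics/side2z.png",a)
cv2.imwrite("pics/wrist2.png",get_image("wrist")["img"])
s=observe();d=get_image("side")
for dz in (0,-.013,-.03):
  for x in(-.011,.011): print(dz,x,((proj(d,s["tool_pos"]+s["ee_rot"]@np.array([x,0,dz]))-[200,140])*4).round())
E
```

```text
offset cm [ 0.05 -0.06  2.45] yaw 0.0 TCP jig [ -4.4 149.5] z 0.0685 F [0.2 0.2 0.5] t 3.3667 g -0.005
0 -0.011 [266. 294.]
0 0.011 [250. 310.]
-0.013 -0.011 [266. 277.]
-0.013 0.011 [250. 293.]
-0.03 -0.011 [266. 255.]
-0.03 0.011 [250. 271.]
```

View pics/side2z.png

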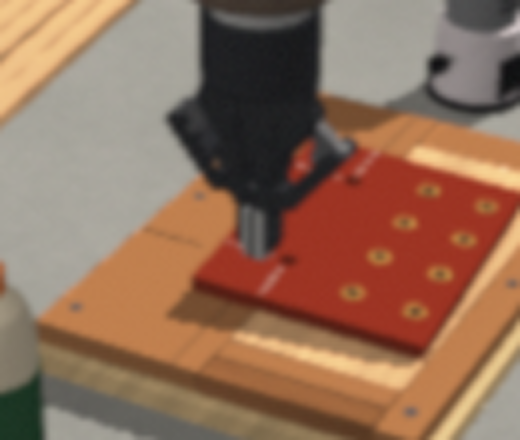

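View pics/wrist2.png

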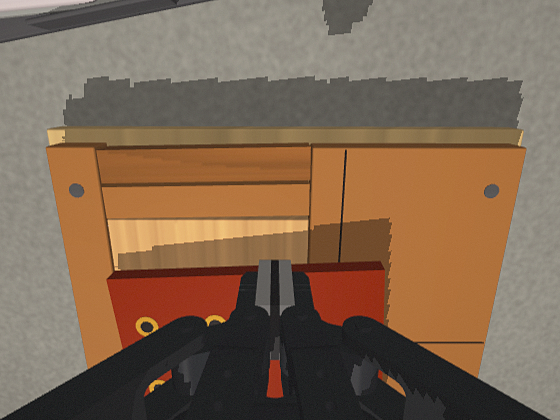

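The pictures put the shut fingertips about 35–40 mm behind the stated TCP as well. I'll settle it with a gentle touch on the bare jig beside the template.

>>> arm_command(offset=[[0, 0, 0.7], [0, 0, 1.4], [0, 0, 2.1], [0, 0, 2.7], [0, 0, 2.8], [0, 0, 2.8]], yaw=[0, 0, 0, 0, 0, 0], hand=[0, 0, 0, 0, 0, 0])

```text
clock: 4.02
tool_pos: [0.5624, 0.0721, 0.0398]
ee_rot: [[0.108, 0.994, -0.0], [0.994, -0.108, 0.0], [0.0, -0.0, -1.0]]
wrist_force: [-0.1, -1.1, 0.3]
gripper_width: -0.001
```

>>> arm_command(offset=[[0, 0, 0.15], [0, 0, 0.3], [0, 0, 0.45], [0, 0, 0.6], [0, 0, 0.6]], yaw=[0, 0, 0, 0, 0], hand=[0, 0, 0, 0, 0])

```text
clock: 4.43
tool_pos: [0.5623, 0.0721, 0.0335]
ee_rot: [[0.108, 0.994, -0.0], [0.994, -0.108, 0.0], [0.0, -0.0, -1.0]]
wrist_force: [-1.0, -0.4, -0.5]
gripper_width: 0.003
```

```bash
python3 - <<'E'
from h import *
cmd(-5,150,.036,0)
im=get_image("side")["img"];a=cv2.resize(im[140:250,200:330],None,fx=4,fy=4,interpolation=cv2.INTER_CUBIC)
cv2.imwrite("pics/side3z.png",a)
E
```

```text
offset cm [ 0.05 -0.02 -0.25] yaw 0.0 TCP jig [ -4.8 149.5] z 0.0335 F [-1.  -0.4 -0.5] t 4.4333 g 0.003
```

View pics/side3z.png

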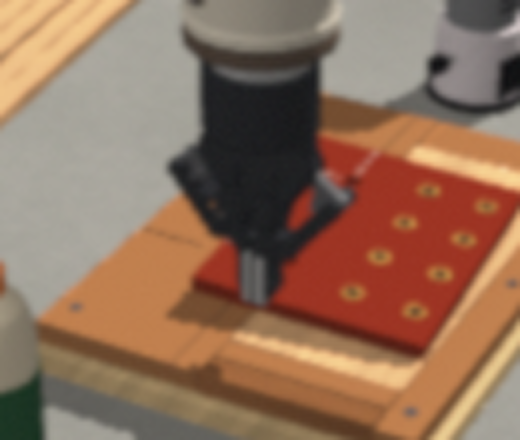

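There's no contact at 0.0335, so the reported TCP really is beyond the tips. I'll keep descending gently.

>>> arm_command(offset=[[0, 0, 0.4], [0, 0, 0.8], [0, 0, 1.2], [0, 0, 1.5], [0, 0, 1.7], [0, 0, 1.7]], yaw=[0, 0, 0, 0, 0, 0], hand=[0, 0, 0, 0, 0, 0])

```text
clock: 4.98
tool_pos: [0.5621, 0.0721, 0.0161]
ee_rot: [[0.108, 0.994, -0.001], [0.994, -0.108, 0.0], [0.0, -0.001, -1.0]]
wrist_force: [-0.8, -0.5, 1.3]
gripper_width: 0.003
```

>>> arm_command(offset=[[0, 0, 0.15], [0, 0, 0.3], [0, 0, 0.4], [0, 0, 0.4]], yaw=[0, 0, 0, 0], hand=[0, 0, 0, 0])

```text
clock: 5.32
tool_pos: [0.562, 0.0722, 0.0119]
ee_rot: [[0.108, 0.994, -0.001], [0.994, -0.108, 0.0], [0.0, -0.001, -1.0]]
wrist_force: [-0.2, -0.5, -0.6]
gripper_width: 0.0
```

>>> arm_command(offset=[[0, 0, 0.15], [0, 0, 0.3], [0, 0, 0.3]], yaw=[0, 0, 0], hand=[0, 0, 0])

```text
clock: 5.57
tool_pos: [0.5619, 0.0721, 0.0086]
ee_rot: [[0.108, 0.994, -0.001], [0.994, -0.108, 0.0], [-0.0, -0.002, -1.0]]
wrist_force: [0.2, 0.5, 0.6]
gripper_width: -0.0
```

```bash
python3 - <<'E'
from h import *
cmd(-5,150,.036,0)
im=get_image("side")["img"];a=cv2.resize(im[140:250,200:330],None,fx=4,fy=4,interpolation=cv2.INTER_CUBIC)
cv2.imwrite("pics/side4z.png",a)
cv2.imwrite("pics/wrist4.png",get_image("wrist")["img"])
E
```

```text
offset cm [ 0.06  0.03 -2.74] yaw 0.0 TCP jig [ -5.3 149.4] z 0.0086 F [0.2 0.5 0.6] t 5.5667 g -0.0
```

View pics/side4z.png

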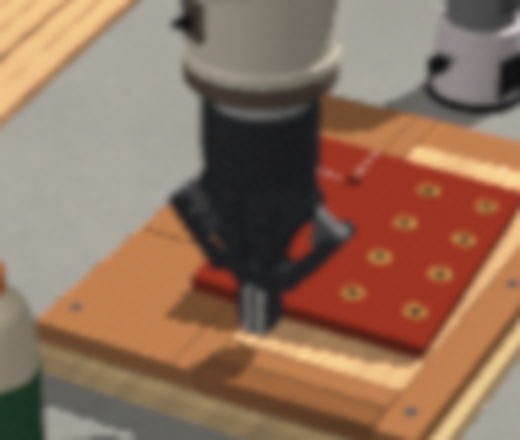

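View pics/wrist4.png

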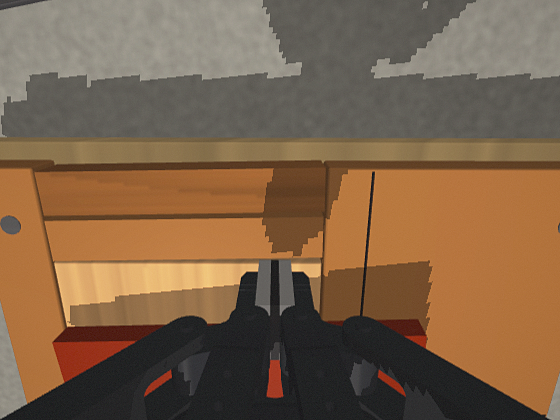

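Still free, but the finger's shadow at (280,250) has nearly met the tip at (275,260). I'll go on in small steps.

>>> arm_command(offset=[[0, 0, 0.15], [0, 0, 0.3], [0, 0, 0.3]], yaw=[0, 0, 0], hand=[0, 0, 0])

```text
clock: 5.92
tool_pos: [0.5618, 0.0721, 0.0055]
ee_rot: [[0.108, 0.994, -0.002], [0.994, -0.108, 0.0], [-0.0, -0.002, -1.0]]
wrist_force: [-0.5, 0.0, -0.2]
gripper_width: -0.002
```

>>> arm_command(offset=[[0, 0, 0.15], [0, 0, 0.2], [0, 0, 0.2]], yaw=[0, 0, 0], hand=[0, 0, 0])

```text
clock: 6.17
tool_pos: [0.5617, 0.0721, 0.0033]
ee_rot: [[0.108, 0.994, -0.002], [0.994, -0.108, 0.0], [-0.0, -0.002, -1.0]]
wrist_force: [0.0, -0.1, 0.4]
gripper_width: 0.004
```

>>> arm_command(offset=[[0, 0, 0.15], [0, 0, 0.2], [0, 0, 0.2]], yaw=[0, 0, 0], hand=[0, 0, 0])

```text
clock: 6.42
tool_pos: [0.5616, 0.0721, 0.0011]
ee_rot: [[0.108, 0.994, -0.002], [0.994, -0.108, 0.0], [-0.0, -0.002, -1.0]]
wrist_force: [0.0, -0.5, 0.4]
gripper_width: -0.001
```

>>> arm_command(offset=[[0, 0, 0.15], [0, 0, 0.2], [0, 0, 0.2]], yaw=[0, 0, 0], hand=[0, 0, 0])

```text
clock: 6.67
tool_pos: [0.5615, 0.0721, -0.0011]
ee_rot: [[0.108, 0.994, -0.002], [0.994, -0.108, 0.0], [-0.0, -0.002, -1.0]]
wrist_force: [-0.7, -0.5, -0.5]
gripper_width: -0.0
```

```bash
python3 - <<'E'
from h import *
cmd(-5,150,.036,0)
im=get_image("side")["img"];a=cv2.resize(im[140:250,200:330],None,fx=4,fy=4,interpolation=cv2.INTER_CUBIC)
cv2.imwrite("pics/side5z.png",a)
cv2.imwrite("pics/wrist5.png",get_image("wrist")["img"])
E
```

```text
offset cm [ 0.06  0.06 -3.71] yaw 0.0 TCP jig [ -5.7 149.4] z -0.0011 F [-0.7 -0.5 -0.5] t 6.6667 g -0.0
```

View pics/wrist5.png

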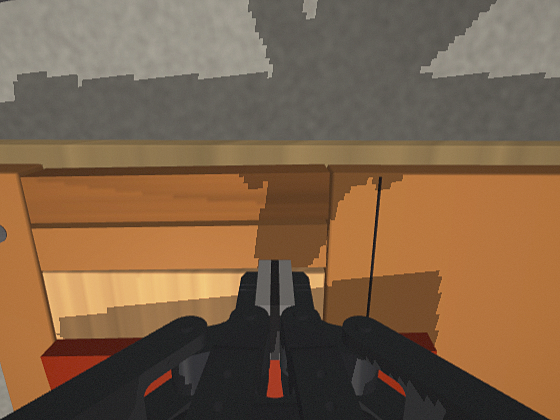

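View pics/side5z.png

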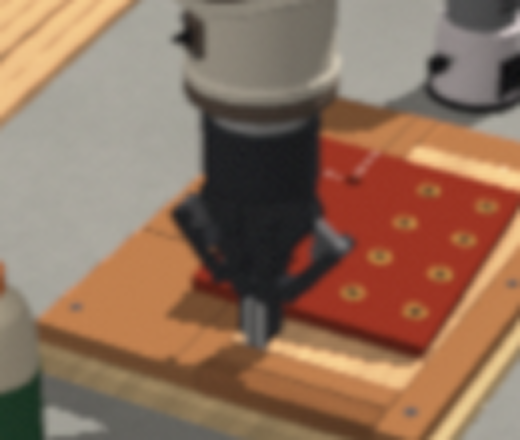

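>>> arm_command(offset=[[0, 0, 0.1], [0, 0, 0.15], [0, 0, 0.15]], yaw=[0, 0, 0], hand=[0, 0, 0])

```text
clock: 7.02
tool_pos: [0.5615, 0.0721, -0.0026]
ee_rot: [[0.108, 0.994, -0.002], [0.994, -0.108, 0.0], [-0.0, -0.002, -1.0]]
wrist_force: [-0.8, -0.6, -0.1]
gripper_width: 0.001
```

>>> arm_command(offset=[[0, 0, 0.1], [0, 0, 0.15], [0, 0, 0.15]], yaw=[0, 0, 0], hand=[0, 0, 0])

```text
clock: 7.27
tool_pos: [0.5616, 0.0721, -0.0037]
ee_rot: [[0.108, 0.994, -0.002], [0.994, -0.108, 0.0], [-0.0, -0.002, -1.0]]
wrist_force: [-1.6, -0.5, 5.6]
gripper_width: 0.001
```

Contact came at a reported z of about -0.0035. The shut tips are therefore about 39.5 mm above the reported TCP, and about 52 mm when open. I'll work with that: lift, open, then go down to side-pushing height.

>>> arm_command(offset=[[0, 0, -2], [0, 0, -2.5], [0, 0, -2.5], [0, 0, -2.5], [0, 0, -2.5], [0, 0, -2.5], [0, 0, -2.5], [0, 0, -2.5], [0, 0, -1], [0, 0, 0.3], [0, 0, 0.7], [0, 0, 0.7]], yaw=[0, 0, 0, 0, 0, 0, 0, 0, 0, 0, 0, 0], hand=[0, 1, 1, 1, 1, 1, 1, 1, 1, 1, 1, 1])

```text
clock: 8.27
tool_pos: [0.5608, 0.0721, -0.0119]
ee_rot: [[0.108, 0.994, -0.004], [0.994, -0.108, 0.0], [-0.0, -0.004, -1.0]]
wrist_force: [0.8, -0.3, -0.9]
gripper_width: 1.003
```

```bash
python3 - <<'E'
from h import *
cmd(-5,124,-.0105,0)
im=get_image("side")["img"];a=cv2.resize(im[140:250,200:330],None,fx=4,fy=4,interpolation=cv2.INTER_CUBIC)
cv2.imwrite("pics/side6z.png",a)
cv2.imwrite("pics/wrist6.png",get_image("wrist")["img"])
E
```

```text
offset cm [-2.53  0.13 -0.14] yaw 0.0 TCP jig [ -6.4 149.3] z -0.0119 F [ 0.8 -0.3 -0.9] t 8.2667 g 1.003
```

View pics/side6z.png

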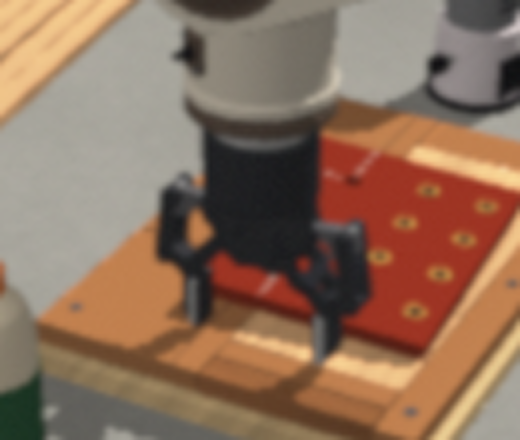

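View pics/wrist6.png

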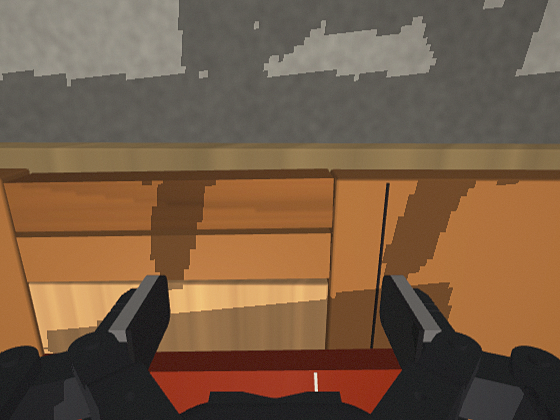

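The fingers hang just above the jig beside the left edge, with the template edge at row 350 of the wrist view. Now I'll push in jig -y slowly.

>>> arm_command(offset=[[-0.5, 0.1, -0.1], [-1, 0.1, -0.1], [-1.3, 0.1, -0.1], [-1.5, 0.1, -0.1], [-1.7, 0.1, -0.1], [-1.9, 0.1, -0.1], [-2.1, 0.1, -0.1], [-2.3, 0.1, -0.1], [-2.4, 0.1, -0.1], [-2.4, 0.1, -0.1]], yaw=[0, 0, 0, 0, 0, 0, 0, 0, 0, 0], hand=[1, 1, 1, 1, 1, 1, 1, 1, 1, 1])

```text
clock: 9.2
tool_pos: [0.5599, 0.0478, -0.0095]
ee_rot: [[0.108, 0.994, -0.003], [0.994, -0.108, -0.0], [-0.0, -0.002, -1.0]]
wrist_force: [-0.4, 0.1, 0.1]
gripper_width: 1.002
```

```bash
python3 - <<'E'
from h import *
cmd(-5,121,-.0105,0)
im=get_image("top")["img"];cv2.imwrite("pics/top7z.png",cv2.resize(im[135:295,215:425],None,fx=3.8,fy=3.7,interpolation=cv2.INTER_CUBIC))
cv2.imwrite("pics/wrist7.png",get_image("wrist")["img"])
E
```

```text
offset cm [-0.4  -0.04  0.1 ] yaw 0.0 TCP jig [ -4.6 125. ] z -0.0095 F [-0.4  0.1  0.1] t 9.2 g 1.002
```

View pics/top7z.png

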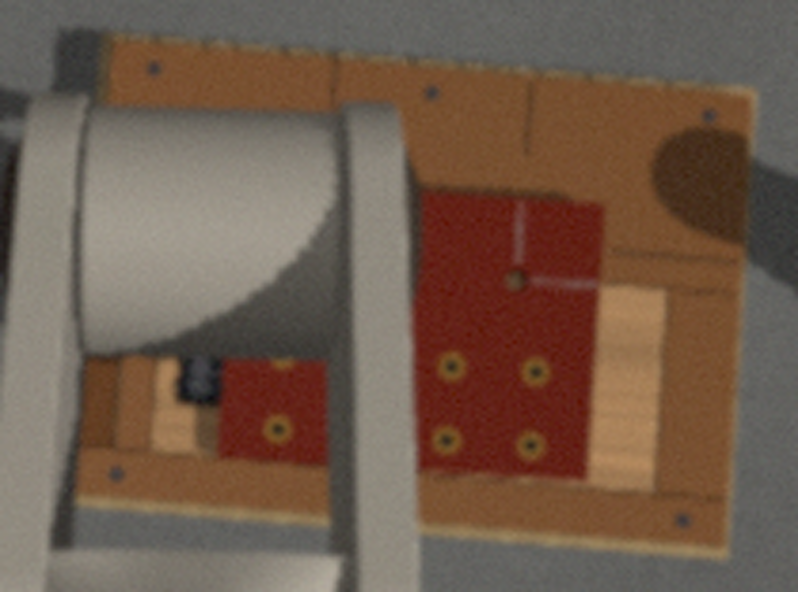

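View pics/wrist7.png

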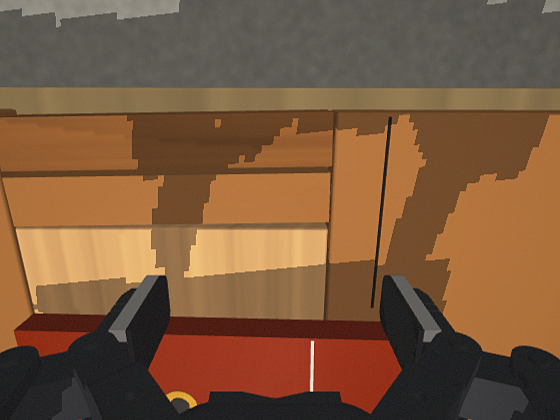

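```bash
cat >> h.py <<'E'
def hz(tx): return .048+ (tx+85)*.07e-3  # face height approx when riding
E
python3 - <<'E'
from h import *
d=get_image("top")
P=lambda p,z:toj(ray(d,Z(*p),z))
print("hole_r",P((516,281),.0564),"target 35,-60 (+-.8 tilt)")
a,b=P((604,205),.060),P((587,478),.048);print("right edge",a,b)
b1,b2,b3=P((278,430),.050),P((447,440),.050),P((530,445),.050);print("bushes",b1,b2,b3)
E
```

```text
hole_r [ 10.607447   -56.50658111] target 35,-60 (+-.8 tilt)
right edge [  60.86093722 -104.61357957] [-104.68323746 -108.43034711]
bushes [-90.84458516  76.1145398 ] [-88.60706601 -23.77962321] [-87.55917919 -72.94878101]
```

>>> arm_command(offset=[[-0.1, 0, 0], [-0.2, 0, 0], [-0.3, 0, 0], [-0.4, 0, 0], [-0.5, 0, 0], [-0.5, 0, 0]], yaw=[0, 0, 0, 0, 0, 0], hand=[1, 1, 1, 1, 1, 1])

```text
clock: 9.85
tool_pos: [0.5592, 0.0428, -0.0097]
ee_rot: [[0.108, 0.994, -0.003], [0.994, -0.108, -0.0], [-0.001, -0.003, -1.0]]
wrist_force: [0.0, 0.3, -0.4]
gripper_width: 0.999
```

```bash
python3 - <<'E'
from h import *
cmd(-5,121,-.0105,0)
im=get_image("top")["img"];cv2.imwrite("pics/top8z.png",cv2.resize(im[135:295,215:425],None,fx=3.8,fy=3.7,interpolation=cv2.INTER_CUBIC))
cv2.imwrite("pics/wrist8.png",get_image("wrist")["img"])
E
```

```text
offset cm [ 0.1  -0.02  0.08] yaw 0.0 TCP jig [ -4.8 120. ] z -0.0097 F [ 0.   0.3 -0.4] t 9.85 g 0.999
```

View pics/top8z.png

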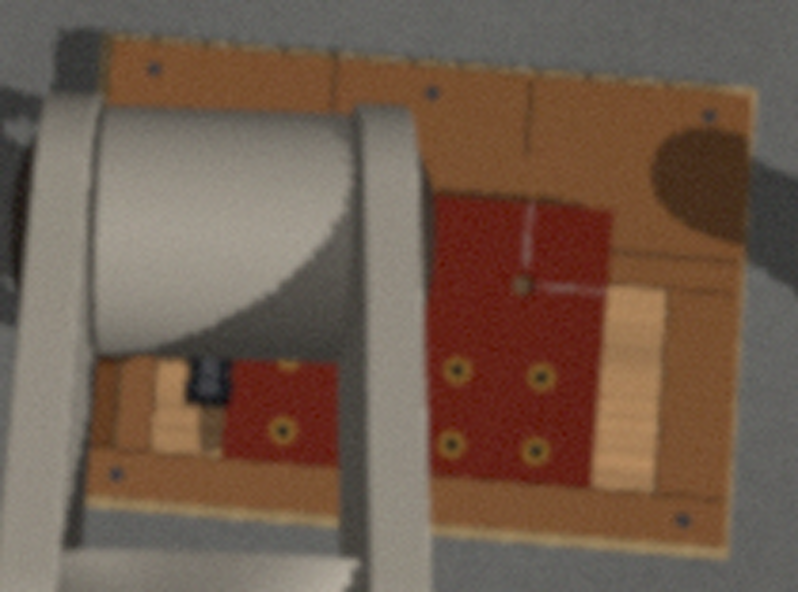

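View pics/wrist8.png

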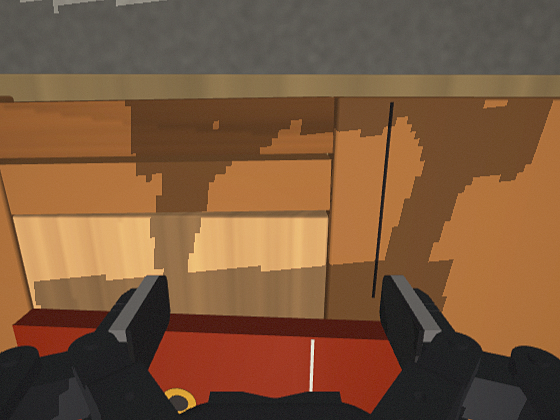

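```bash
python3 - <<'E'
from h import *
d=get_image("top")
P=lambda p,z:toj(ray(d,Z(*p),z))
print("hole_r",P((522,287),.0564))
print("right edge",P((612,211),.060),P((592,486),.048))
print("bushes",P((283,431),.050),P((452,444),.050),P((536,451),.050),P((457,371),.053),P((541,377),.053))
print("xline",P((532,80),.036),P((527,155),.036),P((337,55),.036),P((330,140),.036), "yline",P((615,250),.036),P((735,262),.036))
print("whiteline r",P((532,205),.060),P((605,291),.0564))
E
```

```text
hole_r [  7.26841163 -60.30413656]
right edge [  57.60875464 -109.58664419] [-109.24716696 -111.70563438]
bushes [-91.20083297  73.12896796] [-90.76583357 -26.90167644] [-90.87280137 -76.73925509] [-46.58063315 -26.16986252] [-46.05707415 -75.98545477]
xline [139.02830819 -61.42511722] [ 91.48975255 -61.65146512] [144.48142735  58.48429479] [90.59295667 58.52295107] yline [  36.64472137 -119.04615919] [  35.35436464 -192.31833674]
whiteline r [ 57.21705977 -62.04122932] [   8.9923181  -109.53121813]
```

Template yaw is now within about 0.4°. Measured against the pencil lines, the jig's y origin is 1.5 mm further to -y, so I'll push about 1.2 mm more, back off and lift.

>>> arm_command(offset=[[-0.06, 0, 0], [-0.12, 0, 0], [-0.13, 0, 0], [-0.13, 0, 0], [1, 0, 0], [2, 0, 0], [2.5, 0, -1], [2.5, 0, -4], [2.5, 0, -7], [2.5, 0, -8], [2.5, 0, -8]], yaw=[0, 0, 0, 0, 0, 0, 0, 0, 0, 0, 0], hand=[1, 1, 1, 1, 1, 1, 1, 1, 1, 1, 1])

```text
clock: 10.92
tool_pos: [0.5638, 0.0685, 0.074]
ee_rot: [[0.107, 0.994, 0.002], [0.994, -0.107, -0.0], [-0.0, 0.002, -1.0]]
wrist_force: [0.5, 0.1, -0.7]
gripper_width: 1.002
```

```bash
sed -i 's/^C=.*;YJ/C=np.array([.5513,-.0785]);YJ/' h.py; python3 - <<'E'
from h import *
cmd(-160,0,.08,-90)
cmd(-145,0,-.013,-90)
E
```

```text
offset cm [-14.73 -15.67  -0.63] yaw 1.572 TCP jig [ -3.4 147.4] z 0.074 F [ 0.5  0.1 -0.7] t 10.9167 g 1.002
offset cm [-14.73 -14.19   8.67] yaw 1.572 TCP jig [ -3.4 147.4] z 0.074 F [ 0.5  0.1 -0.7] t 10.9167 g 1.002
```

>>> arm_command(offset=[[-14.7, -12.9, -1], [-14.7, -12.9, -1], [-14.7, -12.9, -1], [-14.7, -12.9, -1], [-14.7, -12.9, -1], [-14.7, -12.9, -1], [-14.7, -12.9, -1], [-14.7, -12.9, -1], [-14.7, -12.9, -1], [-14.7, -12.9, -1], [-14.7, -12.9, -1], [-14.7, -12.9, -1]], yaw=[1.572, 1.572, 1.572, 1.572, 1.572, 1.572, 1.572, 1.572, 1.572, 1.572, 1.572, 1.572], hand=[1, 1, 1, 1, 1, 1, 1, 1, 1, 1, 1, 1])

```text
clock: 11.92
tool_pos: [0.4194, -0.0635, 0.0831]
ee_rot: [[0.999, -0.043, 0.001], [-0.043, -0.999, 0.0], [0.001, -0.0, -1.0]]
wrist_force: [0.0, -1.5, -0.1]
gripper_width: 1.001
```

```bash
python3 - <<'E'
from h import *
cmd(-132,0,-.013,-90)
cv2.imwrite("pics/wrist9.png",get_image("wrist")["img"])
im=get_image("top")["img"];cv2.imwrite("pics/top9z.png",cv2.resize(im[135:295,215:425],None,fx=3.8,fy=3.7,interpolation=cv2.INTER_CUBIC))
E
```

```text
offset cm [0.06 0.07 9.61] yaw 0.065 TCP jig [-132.7    0.7] z 0.0831 F [ 0.  -1.5 -0.1] t 11.9167 g 1.001
```

View pics/wrist9.png

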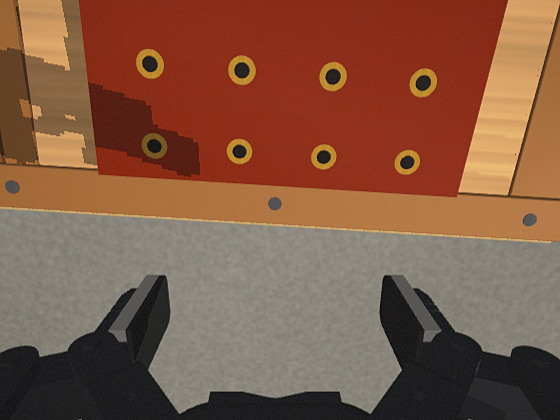

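View pics/top9z.png

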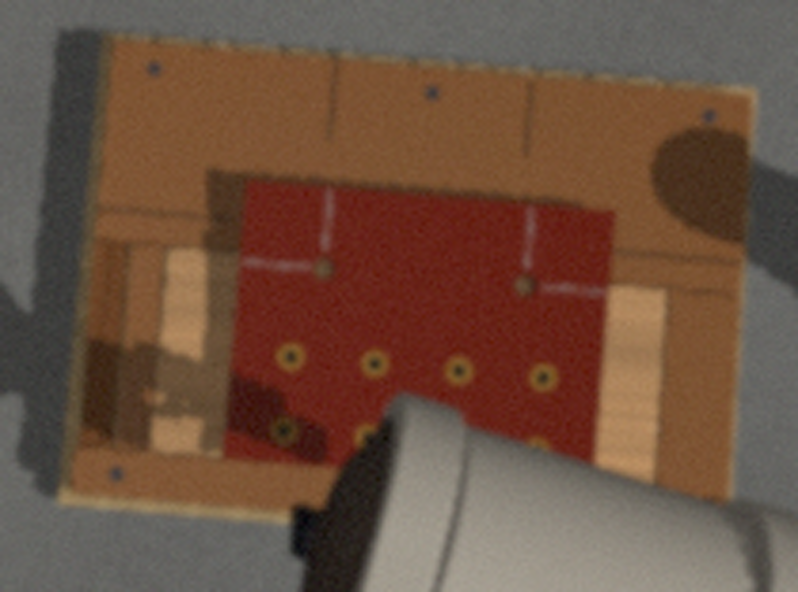

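```bash
python3 - <<'E'
from h import *
d=get_image("top")
P=lambda p,z:toj(ray(d,Z(*p),z)).round(1)
print("holes",P((322,268),.0564),P((525,286),.0564))
print("bushes",P((291,357),.053),P((374,364),.053),P((459,371),.053),P((543,377),.053))
print("wl",P((329,190),.060),P((531,208),.060), "corner",P((246,181),.060),P((614,212),.060),P((223,459),.048))
print("xline",P((532,80),.036),P((527,155),.036),P((337,55),.036),P((330,140),.036), "yline",P((100,210),.036),P((205,217),.036),P((615,250),.036),P((735,262),.036))
E
```

```text
holes [ 8.3 59.9] [  7.6 -60.6]
bushes [-46.8  73.6] [-46.9  24.5] [-46.9 -25.9] [-46.4 -75.7]
wl [55.6 59.8] [ 54.9 -60.1] corner [ 56.9 109. ] [  56.6 -109.4] [-111.4  108.4]
xline [138.6 -60. ] [ 91.  -60.2] [144.   59.9] [90.1 60. ] yline [ 34.6 194.9] [ 35.6 131.5] [  36.2 -117.6] [  34.9 -190.9]
```

Holes are now at y +59.9 and -60.6 and yaw is about 0.2°, so it needs a pure +x push of about 27 mm. I'll go down behind the -x edge.

>>> arm_command(offset=[[0.1, 0.05, 2], [0.1, 0.05, 5], [0.1, 0.05, 8], [0.1, 0.05, 9], [0.1, 0.05, 9.4], [0.1, 0.05, 9.4]], yaw=[0.065, 0.065, 0.065, 0.065, 0.065, 0.065], hand=[1, 1, 1, 1, 1, 1])

```text
clock: 12.57
tool_pos: [0.4205, -0.064, -0.0107]
ee_rot: [[0.995, -0.097, 0.0], [-0.097, -0.995, 0.0], [0.0, -0.0, -1.0]]
wrist_force: [0.7, 0.0, 0.0]
gripper_width: 1.0
```

```bash
python3 - <<'E'
from h import *
cmd(-105,0,-.012,-90)
cv2.imwrite("pics/wrist10.png",get_image("wrist")["img"])
im=get_image("side")["img"];cv2.imwrite("pics/side10z.png",cv2.resize(im[120:270,200:370],None,fx=4,fy=4,interpolation=cv2.INTER_CUBIC))
E
```

```text
offset cm [2.66 0.06 0.13] yaw 0.012 TCP jig [-131.6    0.3] z -0.0107 F [0.7 0.  0. ] t 12.5667 g 1.0
```

View pics/wrist10.png

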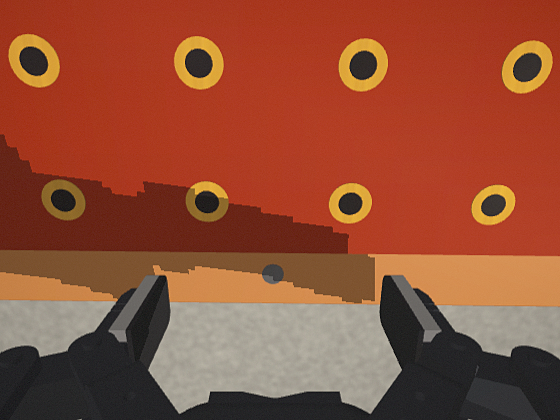

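View pics/side10z.png

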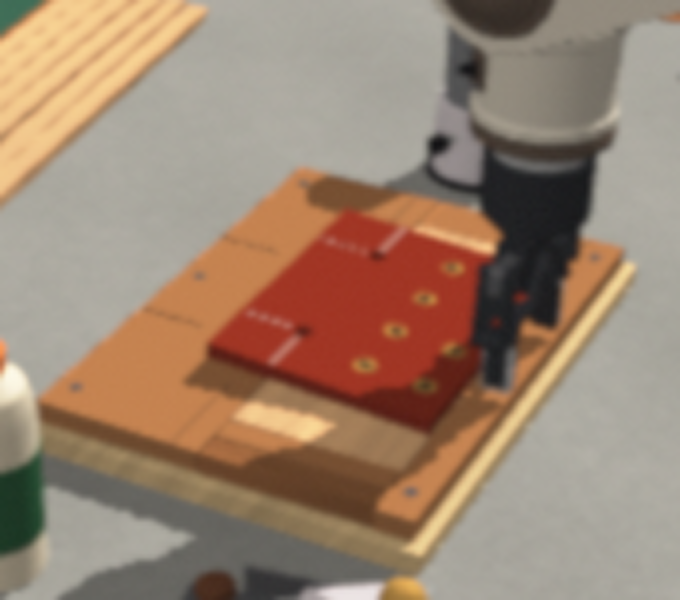

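The fingers stand behind the -x edge, which is parallel to the jaws to within about 0.5°. Now I'll push in +x, first to about TCP x=-103.

>>> arm_command(offset=[[0.4, 0, 0], [0.8, 0.05, 0], [1.1, 0.05, 0], [1.4, 0.05, 0], [1.7, 0.05, 0], [2, 0.05, 0], [2.2, 0.05, 0], [2.4, 0.05, 0], [2.6, 0.05, 0], [2.8, 0.05, 0], [2.9, 0.05, 0], [2.9, 0.05, 0]], yaw=[0.012, 0.012, 0.012, 0.012, 0.012, 0.012, 0.012, 0.012, 0.012, 0.012, 0.012, 0.012], hand=[1, 1, 1, 1, 1, 1, 1, 1, 1, 1, 1, 1])

```text
clock: 13.67
tool_pos: [0.4506, -0.0677, -0.0092]
ee_rot: [[0.994, -0.109, 0.003], [-0.109, -0.994, -0.001], [0.003, 0.0, -1.0]]
wrist_force: [-2.0, 0.3, 1.7]
gripper_width: 0.999
```

```bash
python3 - <<'E'
from h import *
cmd(-96,0,-.011,-90)
cv2.imwrite("pics/wrist11.png",get_image("wrist")["img"])
im=get_image("top")["img"];cv2.imwrite("pics/top11z.png",cv2.resize(im[135:295,215:425],None,fx=3.8,fy=3.7,interpolation=cv2.INTER_CUBIC))
E
```

```text
offset cm [ 0.53 -0.02  0.19] yaw -0.001 TCP jig [-101.3   -0.2] z -0.0092 F [-2.   0.3  1.7] t 13.6667 g 0.999
```

View pics/wrist11.png

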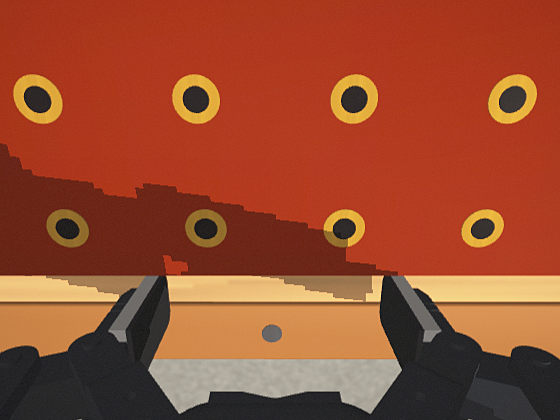

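View pics/top11z.png

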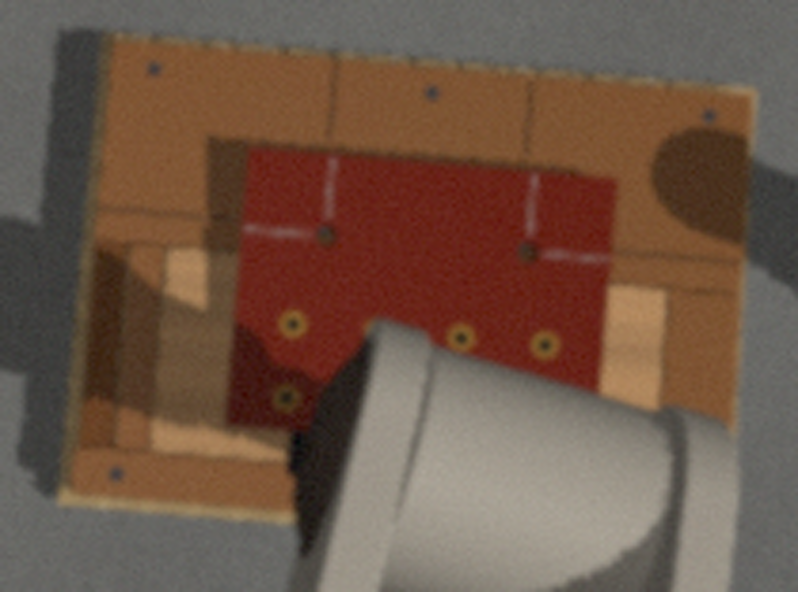

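```bash
python3 - <<'E'
from h import *
d=get_image("top")
P=lambda p,z:toj(ray(d,Z(*p),z)).round(1)
print("holes",P((326,236),.0564),P((528,252),.0564))
print("bushes",P((292,324),.053),P((460,338),.053),P((545,345),.053))
print("wl",P((333,160),.060),P((535,177),.060))
E
```

```text
holes [27.9 59.1] [ 28.4 -60.9]
bushes [-26.8  74.7] [-27. -25.] [-27.  -75.6]
wl [74.1 58.9] [ 74.  -61.2]
```

Tracking well: holes at about (28,+59.1) and (28,-60.9), so roughly 6 mm to go. I'll continue slowly.

>>> arm_command(offset=[[0.1, 0, 0.1], [0.2, 0, 0.1], [0.3, 0, 0.1], [0.4, 0, 0.1], [0.45, 0, 0.1], [0.5, 0, 0.1], [0.5, 0, 0.1]], yaw=[0, 0, 0, 0, 0, 0, 0], hand=[1, 1, 1, 1, 1, 1, 1])

```text
clock: 14.4
tool_pos: [0.4556, -0.0683, -0.0102]
ee_rot: [[0.994, -0.109, 0.003], [-0.109, -0.994, -0.001], [0.003, 0.0, -1.0]]
wrist_force: [0.3, -0.1, 0.5]
gripper_width: 1.002
```

```bash
python3 - <<'E'
from h import *
cmd(-96,0,-.011,-90)
cv2.imwrite("pics/wrist12.png",get_image("wrist")["img"])
im=get_image("top")["img"];cv2.imwrite("pics/top12z.png",cv2.resize(im[135:295,215:425],None,fx=3.8,fy=3.7,interpolation=cv2.INTER_CUBIC))
im=get_image("side")["img"];cv2.imwrite("pics/side12z.png",cv2.resize(im[120:270,200:370],None,fx=4,fy=4,interpolation=cv2.INTER_CUBIC))
E
```

```text
offset cm [ 0.02 -0.02  0.08] yaw -0.001 TCP jig [-96.2  -0.2] z -0.0102 F [ 0.3 -0.1  0.5] t 14.4 g 1.002
```

View pics/side12z.png

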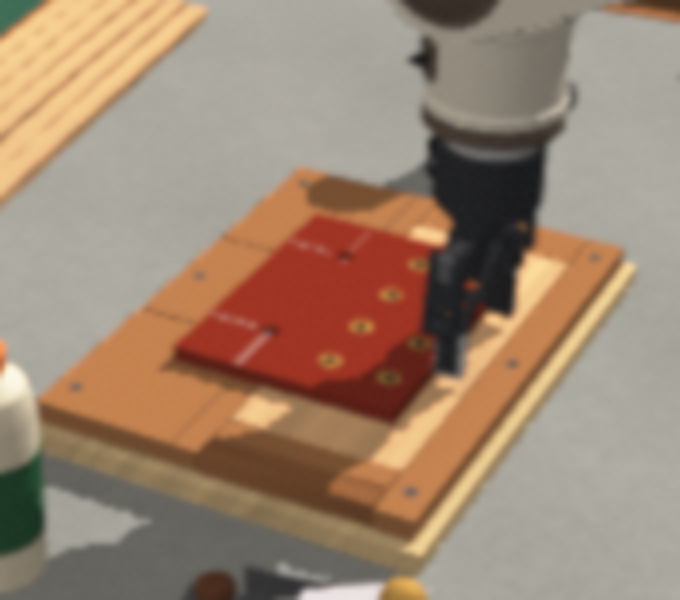

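View pics/top12z.png

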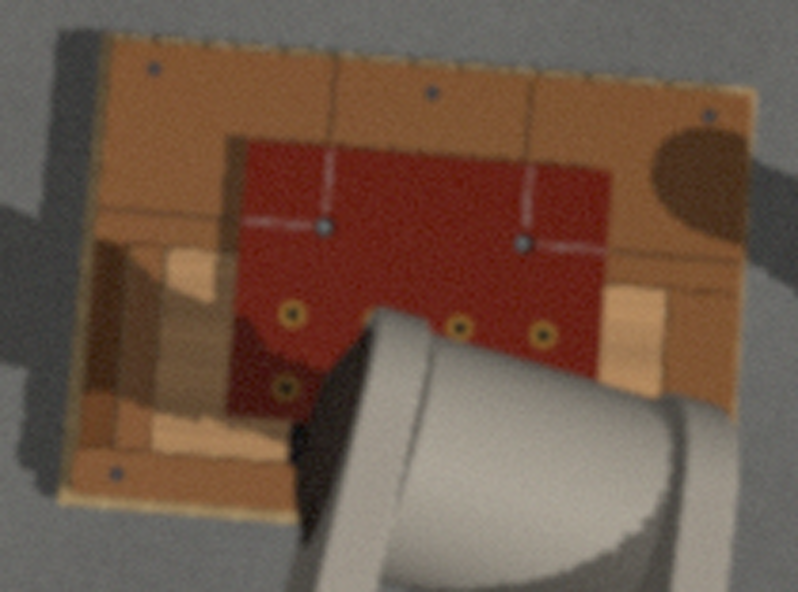

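The holes at (324,227) and (524,244) now show bright steel, and the shadow under the board has shrunk. It looks seated, so I'll back off and lift away to check.

>>> arm_command(offset=[[-1, 0, 0], [-2.5, 0, -0.5], [-3, 0, -3], [-3, 0, -7], [-3, 0, -11], [-5, -4, -15], [-5, -8, -17], [-5, -12, -17], [-5, -16, -17], [-5, 20, -17], [-5, 24, -17], [-5, 24, -17]], yaw=[0, 0, 0, 0, 0, 0, 0, 0, 0, 0, 0, 0], hand=[1, 1, 1, 1, 1, 1, 1, 1, 1, 1, 1, 1])

```text
clock: 15.55
tool_pos: [0.4068, -0.0398, 0.159]
ee_rot: [[0.995, -0.099, 0.003], [-0.099, -0.995, -0.001], [0.003, 0.001, -1.0]]
wrist_force: [1.0, -0.8, 0.1]
gripper_width: 1.001
```

>>> arm_command(offset=[[-3, 20, -2], [-3, 20, -2], [-3, 20, -2], [-3, 20, -2], [-3, 20, -2], [-3, 20, -2], [-3, 20, -2]], yaw=[0, 0, 0, 0, 0, 0, 0], hand=[1, 1, 1, 1, 1, 1, 1])

```text
clock: 16.13
tool_pos: [0.3559, -0.2369, 0.1788]
ee_rot: [[0.995, -0.103, 0.003], [-0.103, -0.995, -0.0], [0.003, 0.0, -1.0]]
wrist_force: [0.1, -0.4, 0.2]
gripper_width: 0.996
```

```bash
python3 - <<'E'
from h import *
im=get_image("top")["img"];cv2.imwrite("pics/top13.png",im);cv2.imwrite("pics/top13z.png",cv2.resize(im[135:295,215:425],None,fx=3.8,fy=3.7,interpolation=cv2.INTER_CUBIC))
im=get_image("side")["img"];cv2.imwrite("pics/side13z.png",cv2.resize(im[120:270,200:370],None,fx=4,fy=4,interpolation=cv2.INTER_CUBIC));cv2.imwrite("pics/side13.png",im)
E
```

```text
(no output)
```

View pics/side13z.png

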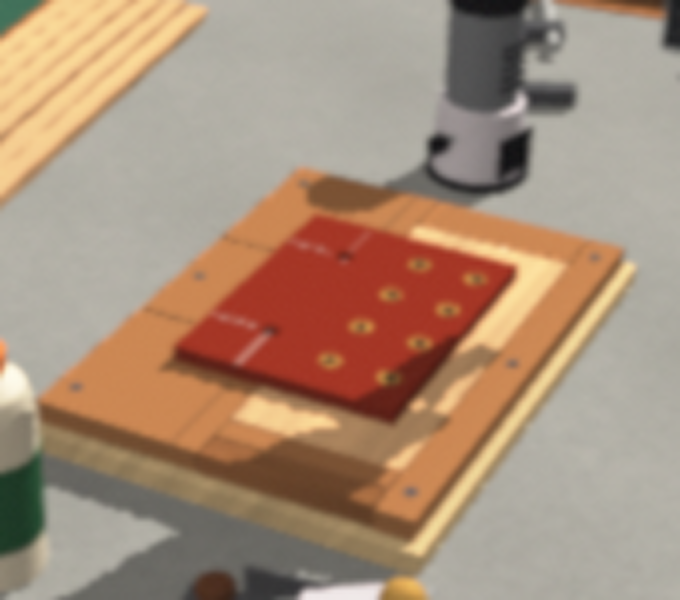

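View pics/top13z.png

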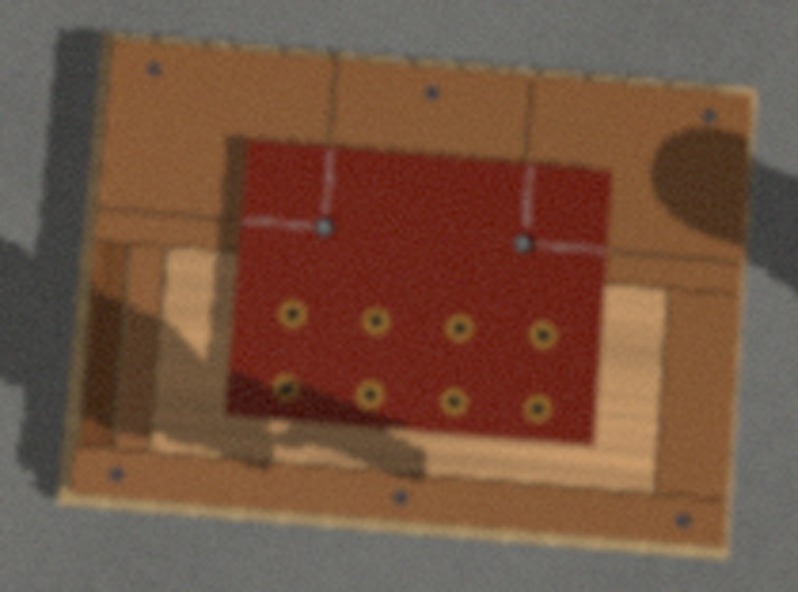

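View pics/side13.png

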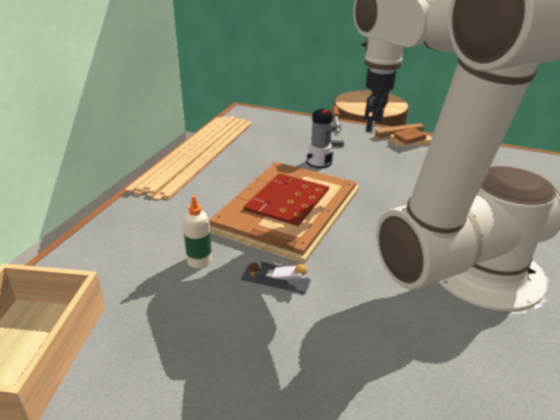

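Both holes show steel and the white lines run on into the pencil lines. I'll triangulate face heights across the two views to check that it lies flat.

```bash
python3 - <<'E'
from h import *
a=get_image("top");b=get_image("side")
S=lambda u,v:((u+.5)/4+200-.5,(v+.5)/4+120-.5)
P=lambda d:np.c_[np.diag([d["fx"],d["fy"],1])+np.array([[0,0,d["cx"]],[0,0,d["cy"]],[0,0,0]])]@d["world_to_cam"][:3]
for n,t,s in (("holeL",(324,227),(270,331)),("holeR",(524,244),(344,256)),
  ("b1L",(292,314),(331,360)),("b1",(376,321),(361,327)),("b1c",(459,328),(391,294)),("b1R",(543,335),(419,265)),("b2L",(287,388),(389,378)),("b2R",(537,408),(476,279)),
  ("cFL",(246,142),(178,352)),("cFR",(611,169),(316,213)),("cBR",(593,444),(517,267)),
  ("jigFL",(107,38),(42,403)),("jigFR",(757,92),(302,169)),("jigBR",(727,552),(625,250)),("screwBL",(117,474),(410,492)),("screwF",(433,93),(199,276))):
    X=cv2.triangulatePoints(P(a),P(b),np.array(Z(*t)).reshape(2,1),np.array(S(*s)).reshape(2,1));X=(X[:3]/X[3])[:,0]
    print(n,toj(X).round(1),"z",(X[2]*1000).round(1), "on48:",toj(ray(a,Z(*t),.048)).round(1))
E
```

```text
holeL [35.  60.4] z 47.0 on48: [34.2 60.1]
holeR [ 35.1 -59.5] z 47.5 on48: [ 33.9 -59.9]
b1L [-20.2  75.1] z 48.0 on48: [-20.5  74.9]
b1 [-19.6  25.1] z 47.3 on48: [-20.6  24.8]
b1c [-19.9 -24.4] z 48.5 on48: [-20.7 -24.8]
b1R [-19.8 -74.8] z 47.1 on48: [-20.8 -75. ]
b2L [-64.7  74.6] z 46.9 on48: [-65.6  74.2]
b2R [-65.3 -74.5] z 48.0 on48: [-65.4 -74.5]
cFL [ 82.4 110.4] z 43.3 on48: [ 82.6 110.8]
cFR [  84.8 -108.9] z 47.6 on48: [  84.7 -108.9]
cBR [ -84.1 -109.7] z 45.5 on48: [ -84.4 -109.2]
jigFL [139.5 198.8] z 35.5 on48: [139.9 199.4]
jigFR [ 143.9 -200.1] z 30.2 on48: [ 140.3 -193.9]
jigBR [-141.9 -197. ] z 32.3 on48: [-142.7 -192.5]
screwBL [-125.1  170.9] z 35.1 on48: [-125.5  169.7]
screwF [126.6   0.2] z 35.1 on48: [122.7   1.3]
```

Every face point sits at 47–48.5 mm (48 expected) and the holes are on the pin positions, so it lies flat. The bystanders haven't moved and the arm is clear, so I'll hand in.

```bash
python3 -c "
from workcell import *
print(close_job()); print(observe()['clock'])"
```

```text
the job is handed in; nothing more can be done
None
the job is handed in; nothing more can be done
```

The template is seated on both pins and lies flat on the jig; I handed the job in at about 16 s of the 64 s allowed. I pushed its left edge with both open fingertips to fix y and yaw, then its -x edge by about 27 mm until the holes dropped over the pins. It was never lifted or pressed from above.

**Last checks:**
- **Position:** triangulating across the top and side views puts the holes at jig (35.0, +60.4) and (35.1, -59.5) mm, against targets of (35, ±60). Both holes show steel, and the white lines run on into the pencil lines.
- **Flatness:** the face reads 47–48.5 mm at the holes and bushes, against 48 expected. The outer corners, which are hard to pick out in the images, read 43.3, 45.5 and 47.6 mm.
- **Surroundings:** the router, glue bottle and plane look unmoved (judged by eye), and the arm stands clear. Wrist force readings stayed below about 6 N.

**Disagreement:** the reported TCP did not match the interface description. Both cameras and a light touch on the jig put the real fingertips about 39 mm short of it when shut. I took them as about 52 mm short when open and worked with those offsets.

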